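# Try the key in a newly fitted latch lock

### The job

Try out the spring latch lock just fitted in the door stile on the bench: swing the keyhole cover well aside, take the key with the round head out of the wooden block, and push it into the keyhole past the sticky pins until its collar sits on the keyhole plate. Then turn the key clockwise about a quarter turn, until the latch bolt is drawn in flush, and finish while still gripping the key and holding it turned against the spring. Leave the key with the oblong head in the block.

Things in the scene. Friction and masses are not known exactly. Their poses are not given: they have to be found in the camera images.
- lock_stile: Piece of door stile, 130 x 260 x 44 mm, flat on a 3 mm mat, outer face up; it does not move. Origin at bench level straight under the keyhole, z up. In its frame it spans x -60 to +70, y -110 to +150 mm, top face 47 mm up; the edge at x = -60, with the latch bolt, looks to the robot. Steel keyhole plate on the top face: x -30 to +50, y -24 to +24 mm, top 53 mm up.
- keyhole (a point): Centre of the keyhole's mouth at the top of the keyhole plate, 53 mm above the bench. Axes as the stile's: x along the slot, away from the latch bolt; z up, out of the hole. The keyhole is an upright slot, 31 mm along x, 10 mm along y, with a 2.5 mm bevel round its mouth; its sides are fixed down to 27 mm below the plate's top, the turning follower lies below.
- pin_upper (a point): Upper of two sticky spring pins in the keyhole, 13 mm below the plate's top, standing into the slot from its +y side; the lower one, 21 mm below, comes from the -y side. The key's rounded tip pushes them back: up to about 14 N of downward push straight in, about half with wiggles of 1 to 2 mm across the slot (along y). Each snaps back out above the wings once they are past.
- key_home (a point): Where the key's tip stands when the key is fully in: on the keyhole's axis, 46 mm below the plate's top, 7 mm above the bench. The key can turn only when its tip is within 4 mm above this point, and cannot come out while turned.
- keyhole_cover (a joint): Angle of the flat brass swing cover, rad: 0 when it lies over the keyhole; grows as it swings clockwise seen from above, free end towards the stile's +y, to a stop at 1.75. Stays where it is left (about 0.5 N at the stud moves it). 4 mm thick, lies on the keyhole plate, pivot upright at (+36, 0) mm in the stile's frame. The key passes from about 0.8 on.
- cover_stud (a point): Point on the thumb stud at the cover's free end, 66 mm from the pivot, at the stud's top: a brass stud 11 mm across that stands 12 mm above the keyhole plate (65 mm above the bench). It moves with the cover; its x axis points from the stud to the pivot.
- lock_cylinder (a joint): Angle of the sprung follower under the keyhole, rad: 0 at rest, its 9 mm wide slot in line with the keyhole; grows as the key turns clockwise seen from above; stop at 1.40. The key has about 0.08 rad of play in it, so it reads that much less than the key has turned. The spring turns it back with 0.05 N m at 0, 0.12 N m at the stop.
- latch_bolt (a joint): How far the brass latch bolt (28 mm wide, in the edge towards the robot) is drawn in, m: 0 when it stands 12.5 mm proud of the edge plate, 0.0125 when flush, at most 0.014; it moves 10 mm for each radian of the follower.
- latch_key: Key to use: 96 mm long, 60 g, standing tip down in a slot of the wooden block. Origin at the tip on the stem's axis, z up to the head. Stem 7 mm thick; at the tip two wings, one each way along x, 26 mm across, 7 mm thick (y), 14 mm high, lower edge rounded. Collar 16 mm across, underside 46 mm above the tip, rests on the block and later on the keyhole plate. Same after half a turn about z.
- key_head (a point): Centre of the key's head, 80 mm above its tip: a round black disc, 32 mm across (along the key's x and z), 10 mm thick (along its y). Grip it here across the thickness.
- other_key: The key to leave alone, in the block's other slot: like the first, but with one wing and an oblong black head, 42 mm wide and 20 mm high, 10 mm thick, its centre 76 mm above the tip. Origin at its tip.
- key_block: Wooden block, 62 x 170 x 52 mm (x, y, z), that does not move, with two slots, 31 x 10 mm along x and y, 84 mm apart along its y, right through it. Origin at the centre of its underside.

How it is judged (in metres and radians):
On the way, in this order (a step that is already met when the one before it is completed fails the run):
1. the cover is swung well aside from the keyhole (value of joint keyhole_cover above 0.8 rad), for 0.2 s.
2. the round-headed key is pushed fully in, collar on the keyhole plate (horizontal distance between latch_key and keyhole below 0.004 m and z of latch_key in the frame of keyhole below -0.042 m and angle between latch_key's own z axis and vertical below 0.12 rad), for 0.1 s.
At the end, for the whole second after the job is handed in: Gripper still holding the round-headed key, which is in to its collar (within 4 mm in depth and sideways, upright) and turned clockwise at least 1.22 rad (follower 1.2), so that the latch bolt stays drawn in 12.2 mm or more, flush with the edge plate; cover still aside (all of step 2 and value of joint latch_bolt above 0.0122 m and value of joint lock_cylinder above 1.2 rad and angle between the x axis of latch_key and the x axis of lock_stile, either way round above 1.22 rad and contact force between the fingers and latch_key above 3 N and contact force between latch_key and lock_stile above 0.5 N and value of joint keyhole_cover above 0.7 rad); the arm keeps its last pose, push and grip.
It fails at once if the oblong-headed key is pulled out of its slot or moved (distance of other_key from where it was at the start of the episode above 0.02 m).
It also fails if it takes over 67 s, if anything falls off the work surface, if the arm or the gripper's body presses on something with over 40 N, if the wrist force passes 120 N, or if a joint passes its speed limit or range.

### The arm

A 6-joint arm with a two-finger parallel gripper is mounted at the origin on a cart in front of the work surface, level with it; the furniture and walls round the work are solid. World frame = base frame: x ahead of the robot, y to its left, z up, the work surface at z = 0. Lengths are in mm, angles in rad, forces in N, time in s.
With the tool pointing down it reaches from about 350 to 975 mm from the base axis. Payload 7.1 kg.
Tool frame: the origin (TCP) lies midway between the tips of the shut fingers; the grasp point (between the pads) lies 19 mm behind it (ctrl.grasp_offset is the distance from the TCP to the grasp point, in mm); z points along the fingers, y is the line along which they close (so a half turn about z gives the same grasp; the last joint's range is limited). The gripper opens to 88 mm and grips with 3 to 60 N. Pads are 20 mm wide; open, the fingers measure 115 mm over their backs; the gripper's body (75 mm by 178 mm) begins 61 mm behind the grasp point.
Start: joints at [1.145, 0.423, 1.63, -0, 1.089, -0.019], TCP at [247.263, 573.991, 222.675] pointing down, gripper open.
Joint ranges: [-3, 3], [-0.9, 2.11], [0.09, 2.58], [-1.31, 4.45], [0.11, 2.69], [-2.54, 2.54]. Speed limits (rad/s): [2.39, 2.39, 3.01, 3.14, 3.14, 3.14].

### API

Orientations are given as a rotation vector (axis times angle).
In Python, from workcell import ctrl gives the robot as it stands. The module is installed in compiled form; this text tells all that it offers.
- The arm moves only by the tool servo_tool, never from a script. Its argument "rows" is a list of rows, each a list of 7 numbers: the turn, a rotation vector about the tool's x, y, z as a fraction of full scale, then the shift along the tool's x, y, z as a fraction of full scale, then the finger opening in mm, from 0 to 87.8. A call has 1 to 10 rows; each row is the pose to reach, as a shift and turn from the pose commanded when the call began, along the tool's axes at that moment; what a row does not reach only later rows make up. Full scale, the value 1, is 20 cm for a shift and 1.5 rad for a turn. A row lasts 1/8 s, in which the tool goes at most 62.5 mm and 10.7 degrees, less where a joint would pass 70% of its speed; a pose out of reach is approached as far as the arm can. A call with a number of a shift or a turn outside -1 to 1 is refused whole. A call with a gripper value outside its range is refused whole. The fingers move at their own pace and stop on an object; the grip force is fixed at half the most. Time passes only in rows, so rows that repeat a pose let the fingers close. It gives the time, the measured TCP pose, the force, the opening and the grip force at its end, in the units of the state.
- ctrl.get_obs(): the state, without advancing time (a new reading comes with each control period).
- ctrl.get_image(name): name is "side" or "top"; returns (picture, depth): 420x560x3 uint8, red, green, blue; 420x560 float32, mm along the optical axis (not along the pixel's ray), 0 where there is no reading.
- ctrl.camera_info(name): a dict with "intrinsics" (3x3 intrinsics, pixels), "k1" (the pictures are not rectified: a ray, as slopes to the right and down, at radius r is drawn at 1 + k1 r^2 times it, then the intrinsics apply), "R" (3x3) and "t" (3): a world point X has camera coordinates R X + t. Camera axes: x right, y down, z forward; pixel columns grow to the right and rows downward; lengths in mm; the calibration is good to about 2 mm. A picture is of the moment at which its call begins. camera_info takes no time and is no camera call.
- ctrl.close_job(): hands the job in; it is judged then, once.
The state is a dict: "t": time; "qpos": joint angles; "qvel": joint speeds; "joint_torque": joint torques, N m; "ee_pos": TCP position; "orientation": TCP orientation; "ft_force": force on the tool from outside, world axes, zero at the start; "moment": the same for the moment, N m; "width": finger opening in mm; "grasp_force": force on a finger pad.
Only numpy, scipy, OpenCV 4.12 (cv2) and the standard library are available. Lean on these libraries where they do the work, as an engineer would, in place of code of your own. Each camera call takes 0.05 s, during which the arm holds its last target. There are 200 camera calls.

## Working session

There is one attempt and no reset: what is moved stays moved. The work goes in short steps, Python scripts to look and compute and a tool call to move; the robot and the scene stay as the last step left them, time stands still between calls to the robot, and variables do not carry over. Pictures are saved under pics/ and viewed, at most 10 in all, crops included, and the job is handed in when it is done.

Besides the shell and the picture viewer there is one more tool, called after "Request:" as name(argument=value, ...) on one line, values as JSON. servo_tool: Moves the arm, as the interface text tells. Its arguments: {"type":"object","properties":{"rows":{"type":"array","items":{"type":"array","items":{"type":"number"}}}},"required":["rows"]}

```bash
mkdir -p pics
cat > h.py <<'E'
import numpy as np, cv2
from workcell import ctrl
from scipy.spatial.transform import Rotation as Rn
def cam(n):
    p,d=ctrl.get_image(n); return p,d,ctrl.camera_info(n)
def rays(ci,uv):
    K=np.array(ci["intrinsics"]);uv=np.asarray(uv,float).reshape(-1,1,2)
    return cv2.undistortPoints(uv,K,np.array([ci["k1"],0,0,0,0.])).reshape(-1,2)
def cloud(d,ci):
    h,w=d.shape;v,u=np.mgrid[:h,:w]
    r=rays(ci,np.stack([u.ravel(),v.ravel()],1))
    P=np.c_[r,np.ones(len(r))]*d.reshape(-1,1)
    R=np.array(ci["R"]);t=np.array(ci["t"]).ravel()
    X=(P-t)@R; X[d.ravel()==0]=np.nan
    return X.reshape(h,w,3)
def onz(ci,uv,z):
    r=rays(ci,uv);R=np.array(ci["R"]);t=np.array(ci["t"]).ravel()
    D=np.c_[r,np.ones(len(r))]@R;C=-R.T@t
    return C+D*((z-C[2])/D[:,2:3])
E
python3 - <<'E'
from h import *
for n in("top","side"):
    p,d,ci=cam(n); cv2.imwrite(f"pics/{n}0.png",p[...,::-1]); np.savez(f"{n}0.npz",p=p,d=d)
    print(n,ci["intrinsics"],ci["k1"],-np.array(ci["R"]).T@np.array(ci["t"]).ravel(),np.array(ci["R"])[2],(d>0).mean())
print(ctrl.get_obs(),ctrl.grasp_offset)
E
```

```text
top [[398.55992009   0.         272.69488142]
 [  0.         398.55992009 206.32981227]
 [  0.           0.           1.        ]] -0.10659371584613402 [ 357.2947172   -40.76510664 1031.31079751] [ 1.98328404e-01  2.99355309e-06 -9.80135625e-01] 0.9960586734693877
side [[399.4218267    0.         284.89037481]
 [  0.         399.4218267  207.96164197]
 [  0.           0.           1.        ]] -0.047903811565104065 [  96.48408529 -648.67035482  475.65617821] [ 0.51358065  0.71743035 -0.47066825] 0.9960416666666667
{'t': 0.1, 'qpos': array([ 1.14502782e+00,  4.23781558e-01,  1.63058134e+00, -1.49220663e-05,
        1.08860578e+00, -1.89793300e-02]), 'qvel': array([-0.00085021, -0.00212479, -0.0021483 , -0.00050034, -0.00137158,
        0.00050864]), 'joint_torque': array([-8.63834684e-04, -5.45611882e+01, -2.74324948e+01,  6.45459280e-02,
        1.88809022e-02, -5.06642237e-06]), 'ee_pos': array([247.05474497, 573.56433264, 221.98139677]), 'orientation': array([-6.34516826e-01, -3.07655044e+00,  2.11261877e-03]), 'ft_force': array([0.17229487, 0.17069283, 0.56555996]), 'moment': array([ 0.04040074,  0.02491272, -0.024826  ]), 'grasp_force': 0.0, 'width': 87.55468712731016} 18.700000000000003
```

View pics/top0.png

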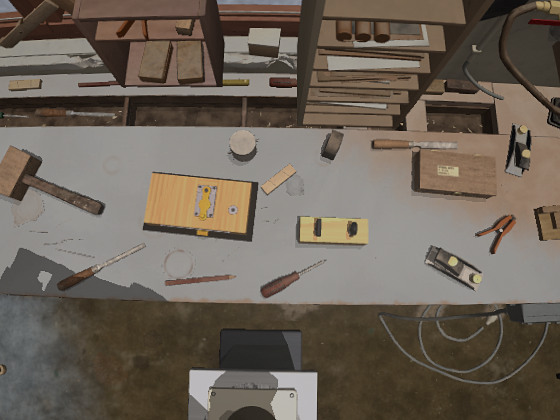

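View pics/side0.png

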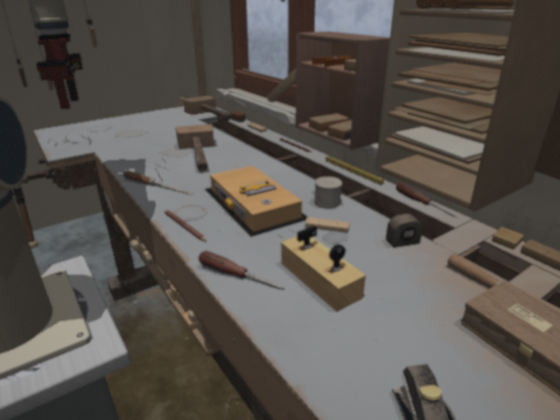

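The top view shows the stile around (200,205) with its cover near (205,200). The block is around (333,230), with heads at about (318,228) and (351,228). The side view shows those heads at (308,235) and (338,252). I'll zoom in and measure next.

Run:
```python
from h import *
T=np.load("top0.npz");S=np.load("side0.npz")
a=cv2.resize(T["p"][165:245,140:260],(780,520)[:2],interpolation=cv2.INTER_CUBIC)[:,:,::-1]
a=cv2.resize(T["p"][165:245,140:260],(450,300),interpolation=cv2.INTER_CUBIC)
b=cv2.resize(T["p"][205:255,290:380],(350,194),interpolation=cv2.INTER_CUBIC)
b=cv2.copyMakeBorder(b,0,106,0,0,cv2.BORDER_CONSTANT)
c=cv2.resize(S["p"][160:230,200:310],(450,286),interpolation=cv2.INTER_CUBIC)
e=cv2.resize(S["p"][215:305,270:370],(318,286),interpolation=cv2.INTER_CUBIC);e=cv2.copyMakeBorder(e,0,0,0,32,cv2.BORDER_CONSTANT)
cv2.imwrite("pics/z0.png",np.vstack([np.hstack([a,b]),np.hstack([c,e])])[...,::-1])
ci=ctrl.camera_info("top");X=cloud(T["d"],ci);cs=ctrl.camera_info("side");Y=cloud(S["d"],cs)
def box(M,name):
    r=cv2.minAreaRect(M[:,:2].astype(np.float32)); print(name,len(M),r,"zmed",np.median(M[:,2]))
def sel(X,x0,x1,y0,y1,z0,z1):
    M=X.reshape(-1,3);return M[(M[:,0]>x0)&(M[:,0]<x1)&(M[:,1]>y0)&(M[:,1]<y1)&(M[:,2]>z0)&(M[:,2]<z1)]
# regions from pixels
for n,uv in dict(stile=(170,215),plate=(200,190),blk=(305,238),h1=(318,228),h2=(351,228)).items(): print(n,X[uv[1],uv[0]])
M=X[165:245,140:262].reshape(-1,3); box(M[(M[:,2]>38)&(M[:,2]<56)],"stile");
M=X[210:250,290:375].reshape(-1,3); box(M[(M[:,2]>42)&(M[:,2]<60)],"block")
for n,x in(("top",M),("side",Y[215:305,270:370].reshape(-1,3))):
  H=x[(x[:,2]>64)&(x[:,2]<115)]
  _,lab,c=cv2.kmeans(H.astype(np.float32),2,None,(3,50,.1),5,cv2.KMEANS_PP_CENTERS)
  for k in(0,1):
    h=H[lab.ravel()==k];print(n,len(h),h.mean(0),np.percentile(h,[2,98],axis=0).round(1).tolist()); box(h,"head")
```

```text
stile [529.11995721 217.67094959  48.45836018]
plate [594.23469179 144.23368444  52.30734189]
blk [ 476.76855413 -121.78239959   54.57112207]
h1 [ 496.61099797 -149.6135448    92.33905381]
h2 [ 500.59412646 -232.39053722   74.38616428]
stile 4932 ((560.0453491210938, 151.18032836914062), (260.6648864746094, 139.12977600097656), 84.69205474853516) zmed 47.57783749822958
block 1533 ((498.5896301269531, -194.49404907226562), (171.92637634277344, 62.74381637573242), 88.67647552490234) zmed 52.122173144106526
top 90 [ 498.27631844 -149.71751208   88.83427857] [[478.2, -154.7, 70.6], [518.5, -145.5, 94.6]]
head 90 ((498.4015197753906, -149.80137634277344), (40.448543548583984, 10.29538345336914), 0.855484664440155) zmed 91.30906204154034
top 81 [ 496.95456652 -234.79204704   93.18438113] [[483.4, -241.8, 69.1], [512.4, -230.8, 103.8]]
head 81 ((497.7366638183594, -236.3896484375), (11.604681968688965, 30.658632278442383), 86.39977264404297) zmed 97.42587774114239
side 253 [ 496.54219467 -241.18143641   87.15648403] [[484.3, -244.4, 65.9], [512.1, -233.7, 101.7]]
head 253 ((499.7674560546875, -239.51829528808594), (11.602112770080566, 32.34202575683594), 82.21646118164062) zmed 87.98423607482466
side 245 [ 498.29396984 -156.28123567   83.15370002] [[479.2, -159.3, 65.6], [519.8, -149.6, 92.8]]
head 245 ((499.8429870605469, -154.1756591796875), (10.89934253692627, 42.349098205566406), 86.42102813720703) zmed 84.10827637516861
```

View pics/z0.png

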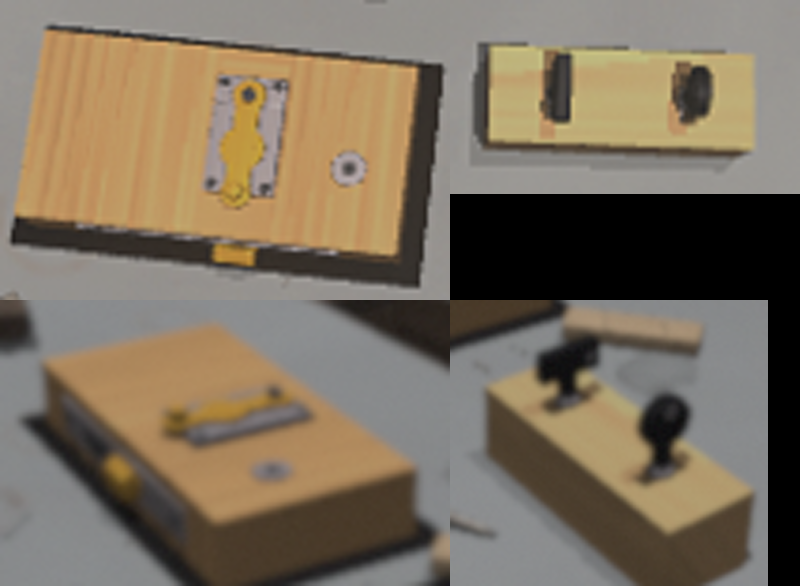

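The crop shows the round head as the right one, at about (352,228) in the top view. In the crop, the cover pivot is at (248,95), the stud at (234,193), and the stile and plate corners are clear. I'll fit the stile pose to these.

Run:
```python
from h import *
from scipy.optimize import least_squares
ci=ctrl.camera_info("top")
f=lambda c:140+(np.array(c)+.5)/3.75-.5+np.array([0,25])
c=[(48,28),(418,67),(400,257),(18,217),(218,73),(290,83),(277,196),(205,190),(248,95),(234,190)]
L=np.array([(70,150),(70,-110),(-60,-110),(-60,150),(50,24),(50,-24),(-30,-24),(-30,24),(36,0),(-30,0)],float)
z=[47]*4+[53]*4+[58,65]
W=np.array([onz(ci,f(a),zz)[0,:2] for a,zz in zip(c,z)])
def res(p):
    C,S=np.cos(p[2]),np.sin(p[2]);return (L@np.array([[C,S],[-S,C]])+p[:2]-W)
s=least_squares(lambda p:res(p).ravel(),[560,140,0],loss="soft_l1",f_scale=2)
print(s.x,np.degrees(s.x[2]));print(res(s.x).round(1).tolist())
C,S=np.cos(s.x[2]),np.sin(s.x[2]);R=np.array([[C,-S],[S,C]])
for n,l in dict(stud=(-30,0),pivot=(36,0)).items(): print(n,R@np.array(l)+s.x[:2])
# depth fit of edges: top-surface points of stile
T=np.load("top0.npz");M=cloud(T["d"],ci)[165:245,140:262].reshape(-1,3)
M=M[(M[:,2]>44)&(M[:,2]<51)];print(cv2.minAreaRect(M[:,:2].astype(np.float32)))
M=cloud(T["d"],ci)[165:245,140:262].reshape(-1,3);m=M[M[:,2]>58.5];m=m[np.hypot(*(m[:,:2]-[545,150]).T)<60];print(m.round(1).tolist()[:30])
o=ctrl.get_obs();print(o["ee_pos"],Rn.from_rotvec(o["orientation"]).as_matrix().round(3))
```

```text
[ 5.56923868e+02  1.29397138e+02 -8.22659792e-02] -4.713493408198615
[[-2.2, 0.9], [0.2, -1.4], [0.9, 1.0], [0.6, 1.5], [-0.7, -1.5], [1.6, 0.0], [-0.6, 1.5], [0.2, 0.9], [-0.4, -2.1], [0.0, -1.4]]
stud [527.02532572 131.86233481]
pivot [592.80211783 126.43890237]
((564.0570678710938, 150.2552490234375), (258.8344421386719, 131.97486877441406), 85.16482543945312)
[[600.5, 135.8, 59.1], [597.5, 137.9, 60.7], [597.5, 125.1, 61.3], [594.5, 132.3, 62.5], [595.1, 130.2, 60.2], [594.8, 127.4, 61.9], [593.7, 124.2, 66.2], [592.0, 132.3, 62.2], [592.5, 127.5, 60.6], [592.6, 125.1, 60.1], [592.9, 122.7, 59.2], [589.9, 135.0, 60.3], [590.2, 127.6, 59.5], [590.2, 125.0, 59.6], [587.1, 127.0, 61.7], [584.4, 131.9, 61.8], [585.3, 122.4, 58.5], [582.1, 137.1, 60.4], [582.6, 124.7, 59.0], [579.7, 137.1, 59.4], [577.4, 132.1, 58.8], [574.2, 136.6, 60.8], [574.8, 134.5, 58.7], [574.5, 131.7, 60.2], [572.3, 126.7, 58.9], [572.4, 124.2, 58.7], [569.5, 126.4, 60.0], [566.9, 131.3, 59.7], [564.2, 143.9, 59.3], [563.8, 141.0, 61.5]]
[247.05474497 573.56433264 221.98139677] [[-0.918  0.396 -0.001]
 [ 0.396  0.918 -0.001]
 [ 0.    -0.001 -1.   ]]
```

Request:
servo_tool(rows=[[0,0,0,-0.735,-0.533,0.1,0],[0,0,0,-0.735,-0.533,0.1,0],[0,0,0,-0.735,-0.533,0.1,0],[0,0,0,-0.735,-0.533,0.1,0]])

```text
t: 0.6
ee_pos: [341.0, 414.5, 201.9]
orientation: [-0.641, -3.075, 0.004]
ft_force: [0.1, -0.1, 0.9]
width: 51.4
grasp_force: 0.0
```

Request:
servo_tool(rows=[[0,0,0,-0.735,-0.533,0.1,0],[0,0,0,-0.735,-0.533,0.1,0],[0,0,0,-0.735,-0.533,0.1,0],[0,0,0,-0.735,-0.533,0.1,0]])

```text
t: 1.1
ee_pos: [434.1, 259.9, 182.3]
orientation: [-0.641, -3.075, 0.001]
ft_force: [0.7, 0.7, -0.2]
width: 11.1
grasp_force: 0.0
```

Request:
servo_tool(rows=[[0,0,-0.216,-0.735,-0.533,0.3,0],[0,0,-0.216,-0.735,-0.533,0.3,0],[0,0,-0.216,-0.735,-0.533,0.3,0],[0,0,-0.216,-0.735,-0.533,0.3,0],[0,0,-0.216,-0.735,-0.533,0.3,0]])

```text
t: 1.72
ee_pos: [525.7, 106.8, 122.5]
orientation: [-0.131, -3.138, -0.0]
ft_force: [-0.1, -0.2, 0.3]
width: 1.1
grasp_force: 0.0
```

Request:
servo_tool(rows=[[0,0,0,0,0,0.31,0],[0,0,0,0,0,0.31,0],[0,0,0,0,0,0.31,0]])

```text
t: 2.1
ee_pos: [526.0, 107.2, 62.2]
orientation: [0.127, 3.138, 0.001]
ft_force: [-0.2, -0.5, 0.9]
width: 0.8
grasp_force: 0.0
```

Request:
servo_tool(rows=[[0,0,0.097,0.015,0.049,0,0],[0,0,0.193,0.023,0.099,0,0],[0,0,0.29,0.024,0.15,0,0],[0,0,0.387,0.017,0.2,0,0],[0,0,0.483,0.003,0.249,0,0],[0,0,0.58,-0.018,0.295,0,0],[0,0,0.677,-0.045,0.338,0,0],[0,0,0.773,-0.078,0.377,0,0],[0,0,0.87,-0.117,0.41,0,0],[0,0,0.967,-0.16,0.437,0,0]])

```text
t: 3.35
ee_pos: [566.4, 191.7, 64.3]
orientation: [2.182, 2.257, 0.006]
ft_force: [-1.1, 0.0, -0.2]
width: 0.3
grasp_force: 0.2
```

Request:
servo_tool(rows=[[0,0,0,0,0,0,0],[0,0,0,0,0,0,0]])

```text
t: 3.6
ee_pos: [565.2, 190.7, 62.4]
orientation: [2.175, 2.265, 0.003]
ft_force: [-0.1, -1.4, 0.0]
width: 0.5
grasp_force: 0.0
```

Request:
servo_tool(rows=[[0,0,0,0,-0.1,-0.5,0],[0,0,0,0,-0.1,-0.5,60],[0,0,0,0,-0.1,-0.5,60],[0,0,0,0,-0.1,-0.5,60]])

```text
t: 4.1
ee_pos: [544.4, 189.3, 160.6]
orientation: [-2.178, -2.264, 0.0]
ft_force: [0.3, 0.3, -0.3]
width: 27.2
grasp_force: 0.0
```

Run:
```python
from h import *
p,d,ci=cam("top");print(ctrl.get_obs()["ee_pos"],ctrl.get_obs()["orientation"])
cv2.imwrite("pics/t1.png",cv2.resize(p[160:260,130:270],(700,500),interpolation=cv2.INTER_CUBIC)[...,::-1])
```

```text
[544.12606577 189.17245356 159.87088719] [-2.17809874e+00 -2.26306424e+00  2.09489345e-03]
```

View pics/t1.png

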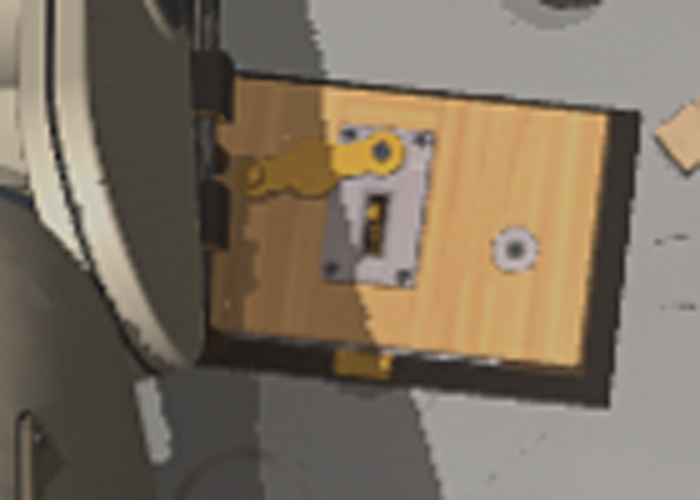

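The cover is now aside at roughly 1.3 rad. The keyhole slot is open at crop (376,224), which is pixel (204.8,204.4). Next I go to the key.

Request:
servo_tool(rows=[[0,0,0,-1,-0.15,0,60],[0,0,0,-1,-0.15,0,60],[0,0,0,-1,-0.15,0,60],[0,0,0,-1,-0.15,0,60]])

```text
t: 4.65
ee_pos: [520.9, -14.3, 159.3]
orientation: [-2.182, -2.258, 0.003]
ft_force: [0.8, 0.6, -0.3]
width: 60.0
grasp_force: 0.0
```

Request:
servo_tool(rows=[[0,0,-1,-1,-0.15,0,60],[0,0,-1,-1,-0.15,0,60],[0,0,-1,-1,-0.15,0,60],[0,0,-1,-1,-0.15,0,60],[0,0,-1,-1,-0.15,0,60],[0,0,-1,-1,-0.15,0,60],[0,0,-1,-1,-0.15,0,60],[0,0,-1,-1,-0.15,0,60],[0,0,-1,-1,-0.15,0,60]])

```text
t: 5.78
ee_pos: [499.9, -211.5, 159.5]
orientation: [-0.046, -3.14, -0.002]
ft_force: [-1.4, -0.2, 0.1]
width: 60.4
grasp_force: 0.0
```

```bash
cat >> h.py <<'E'
def go(tx,ty,tz,yaw=None):
    "print shift/turn units to reach TCP xyz with tool y at yaw deg"
    o=ctrl.get_obs();R=Rn.from_rotvec(o["orientation"]).as_matrix()
    a=np.degrees(np.arctan2(R[1,1],R[0,1]));s=R.T@(np.array([tx,ty,tz])-o["ee_pos"])/200
    tr=0 if yaw is None else np.radians(a-yaw)/1.5
    print("at",o["ee_pos"].round(1),"yaw",a.round(2),"tilt",R[:2,2].round(4),"q",o["qpos"].round(2),"-> turn %.3f shift"%tr,s.round(4))
E
python3 - <<'E'
from h import *
p,d,ci=cam("top");p2,d2,cs=cam("side");np.savez("t2.npz",p=p,d=d,p2=p2,d2=d2)
go(498.6,-237.5,160,88.7)
cv2.imwrite("pics/t2.png",np.hstack([cv2.resize(p[180:230,170:240],(390,280),interpolation=cv2.INTER_CUBIC),cv2.resize(p2[160:230,200:300],(400,280),interpolation=cv2.INTER_CUBIC)])[...,::-1])
E
```

```text
at [ 499.9 -211.5  159.6] yaw 88.17 tilt [-0.0016  0.0009] q [-0.42  0.39  1.86  0.    0.9  -1.96] -> turn -0.006 shift [ 0.0024 -0.1299 -0.0019]
```

View pics/t2.png

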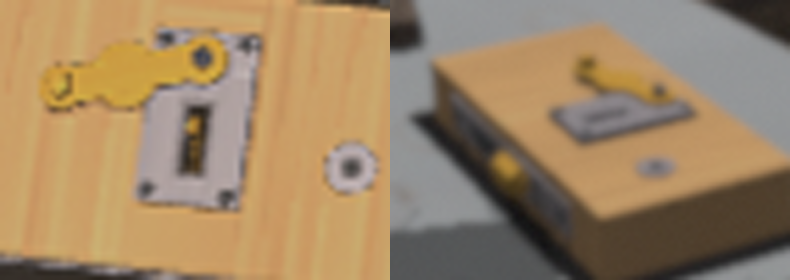

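The keyhole centre is near (194,140) in the left crop and (611,109) in the right crop. I'll compute its position and grasp the key.

Run:
```python
from h import *
ci=ctrl.camera_info("top");cs=ctrl.camera_info("side")
print("top",onz(ci,[(204.4,204.6),(204.8,204.4)],53),"side",onz(cs,(254.9,186.9),53))
Z=np.load("t2.npz");p=Z["p"]
g=p[:,:,:].max(2).astype(int)[188:220,194:216];print(g)
```

```text
top [[556.53367001 130.90789397  53.        ]
 [557.06495688 129.92370278  53.        ]] side [[561.85249488 129.9929055   53.        ]]
[[204 203 203 191 163 148 173 187 197 208 206 166 116 172 207 208 184 171
  138  98  83 122]
 [203 204 193 194 206 207 207 205 205 208 151  75  80 115 184 208 170 166
  179 167 130 170]
 [203 203 204 203 203 205 204 203 204 208 152  79  85  82 173 209 169 164
  177 178 178 183]
 [203 203 203 203 203 203 203 203 204 206 172 112  92 123 186 209 161 160
  177 176 177 177]
 [203 204 203 203 203 203 203 204 204 205 208 179 154 192 209 202 156 164
  182 182 184 149]
 [203 204 203 204 205 204 205 205 202 200 203 207 209 206 201 144 144 172
  184 187 189 148]
 [203 203 204 203 200 198 199 201 176 147 169 192 198 185 124 145 173 175
  175 174 173 133]
 [203 204 205 179 125 101 115 136 145 162 157 142 130 157 175 174 172 174
  176 174 174 124]
 [204 204 200 169 160 175 177 177 175 173 173 171 174 176 175 172 172 174
  176 174 173 136]
 [204 196 155 145 173 174 176 177 167 160 162 158 168 172 170 171 172 175
  176 175 173 139]
 [185 139 141 171 172 174 175 175
[... 1313 characters left out ...]
0 181 176 171 176 178 179 177
  174 162 191 204]
 [161 102  75 116 162 175 174 174 173 173 176 177 173 172 178 171 168 168
  153 152 191 204]
 [156 105  95 149 179 175 174 175 174 173 176 176 173 174 176 124  79  93
  132 162 194 203]
 [174 137 150 171 170 167 164 167 166 166 170 171 172 174 162 112  82  95
  131 189 205 203]
 [198 177 161 148 148 149 136 149 145 148 153 144 158 166 172 128  93 154
  151 186 205 203]
 [204 205 206 206 206 207 207 207 207 207 188 163 158 142 151 147 138 153
  140 184 203 202]
 [203 203 203 203 204 203 203 203 203 204 204 205 206 207 207 207 207 208
  204 204 203 202]
 [202 203 203 202 202 203 202 203 203 203 203 203 203 203 204 203 203 203
  199 201 202 202]]
```

Request:
servo_tool(rows=[[0,0,-0.006,0.002,-0.13,0.2,60],[0,0,-0.006,0.002,-0.13,0.2,60],[0,0,-0.006,0.002,-0.13,0.46,60],[0,0,-0.006,0.002,-0.13,0.46,60],[0,0,-0.006,0.002,-0.13,0.46,60]])

```text
t: 6.5
ee_pos: [499.4, -238.2, 70.0]
orientation: [0.038, 3.141, -0.0]
ft_force: [-0.0, -0.2, 0.0]
width: 59.6
grasp_force: 0.0
```

Request:
servo_tool(rows=[[0,0,0,0,0,0,0],[0,0,0,0,0,0,0],[0,0,0,0,0,0,0],[0,0,0,0,0,0,0],[0,0,0,0,0,0,0],[0,0,0,0,0,0,0],[0,0,0,0,0,0,0],[0,0,0,0,0,0,0]])

```text
t: 7.5
ee_pos: [498.7, -238.4, 68.7]
orientation: [-0.038, -3.141, -0.0]
ft_force: [0.1, 0.8, 0.8]
width: 10.7
grasp_force: 30.0
```

Request:
servo_tool(rows=[[0,0,0,0,0,-0.1,0],[0,0,0,0,0,-0.3,0],[0,0,0,0,0,-0.5,0],[0,0,0,0,0,-0.63,0],[0,0,0,0,0,-0.63,0],[0,0,0,0,0,-0.63,0]])

```text
t: 8.25
ee_pos: [498.0, -238.1, 193.5]
orientation: [-0.038, -3.14, -0.001]
ft_force: [-0.4, 0.7, -1.1]
width: 10.5
grasp_force: 30.0
```

Run:
```python
from h import *
go(557,129.5,192,85.3)
```

```text
at [ 498.  -238.1  193.5] yaw 88.61 tilt [-0.0014  0.0007] q [-0.47  0.35  1.82 -0.    0.97 -2.01] -> turn 0.038 shift [-0.2505  1.8447  0.0084]
```

Request:
servo_tool(rows=[[0,0,0,-0.12,0.92,0,0],[0,0,0,-0.12,0.92,0,0],[0,0,0,-0.12,0.92,0,0],[0,0,0,-0.12,0.92,0,0]])

```text
t: 8.75
ee_pos: [526.4, -51.4, 192.9]
orientation: [-0.03, -3.138, -0.001]
ft_force: [0.3, -0.6, -0.7]
width: 10.8
grasp_force: 30.0
```

Request:
servo_tool(rows=[[0,0,0.038,-0.13,0.92,0.2,0],[0,0,0.038,-0.13,0.92,0.2,0],[0,0,0.038,-0.13,0.92,0.2,0],[0,0,0.038,-0.13,0.92,0.2,0],[0,0,0.038,-0.13,0.92,0.2,0],[0,0,0.038,-0.13,0.92,0.2,0]])

```text
t: 9.5
ee_pos: [557.4, 126.6, 154.4]
orientation: [-0.13, -3.138, 0.001]
ft_force: [-0.3, -0.2, -0.4]
width: 10.6
grasp_force: 30.0
```

Run:
```python
from h import *
p,d,ci=cam("top");p2,d2,cs=cam("side");np.savez("t3.npz",p=p,d=d,p2=p2,d2=d2)
go(557,129.5,128,85.3)
b=cv2.resize(p2[130:220,200:310],(733,600),interpolation=cv2.INTER_CUBIC)
cv2.imwrite("pics/t3.png",b[...,::-1])
```

```text
at [557.6 126.7 154.8] yaw 85.22 tilt [ 0.0001 -0.0001] q [ 0.2   0.43  1.8  -0.    0.91 -1.28] -> turn -0.001 shift [0.0043 0.0136 0.1341]
```

View pics/t3.png

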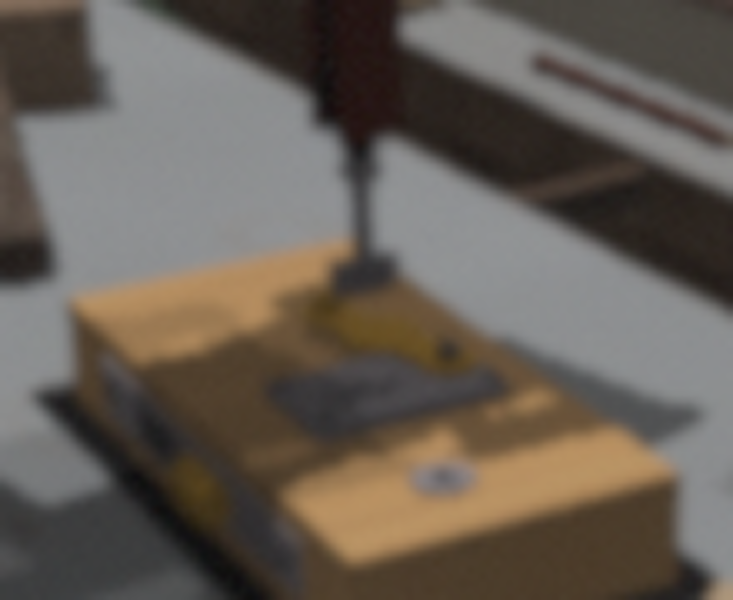

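The key hangs upright in the gripper, with its wing bottom around crop (362,284). I'll overlay the predicted geometry to check alignment.

Run:
```python
from h import *
Z=np.load("t2.npz");Z3=np.load("t3.npz")
def ov(img,n,polys,u0,v0,w,h,s):
    ci=ctrl.camera_info(n);b=cv2.resize(img[v0:v0+h,u0:u0+w],(w*s,h*s),interpolation=cv2.INTER_CUBIC)[...,::-1].copy()
    for P,c in polys:
        q,_=cv2.projectPoints(np.array(P,float),cv2.Rodrigues(np.array(ci["R"]))[0],np.array(ci["t"],float),np.array(ci["intrinsics"]),np.array([ci["k1"],0,0,0,0.]))
        q=((q.reshape(-1,2)-[u0,v0]+.5)*s).astype(int);cv2.polylines(b,[q],True,c,1)
    return b
yaw=-.082;C,S=np.cos(yaw),np.sin(yaw)
W=lambda o,L,z:[(o[0]+C*x-S*y,o[1]+S*x+C*y,z) for x,y in L]
rect=lambda x0,x1,y0,y1:[(x0,y0),(x1,y0),(x1,y1),(x0,y1)]
o=(557,130.3)
pl=[(W(o,rect(-30,50,-24,24),53),(0,0,255)),(W(o,rect(-18,18,-7.5,7.5),53),(0,255,0)),(W(o,rect(-60,70,-110,150),47),(255,0,0))]
A=ov(Z["p2"],"side",pl,205,160,100,70,4)
B=ov(Z["p"],"top",pl,170,180,70,50,5)
o=(557.6,126.7);zt=154.8-62.7
k=[(W(o,rect(-13,13,-3.5,3.5),zt),(0,255,0)),(W(o,rect(-13,13,-3.5,3.5),zt+14),(0,0,255)),(W(o,rect(-8,8,-8,8),zt+46),(255,255,0))]
Cc=ov(Z3["p2"],"side",k,230,140,50,40,7)
cv=np.zeros((600,780,3),np.uint8);cv[:280,:400]=A;cv[:250,405:755]=B;cv[300:580,:350]=Cc
cv2.imwrite("pics/ov.png",cv)
```

```text
(no output)
```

View pics/ov.png

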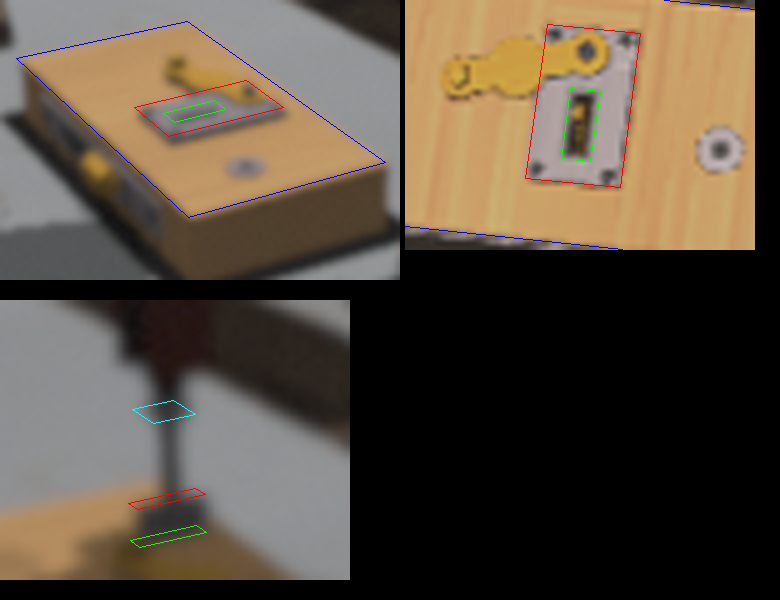

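The top overlay fits the slot to about 1 mm, and the key wings agree to within about 2 mm, so this is inside the bevel's capture range. I'll lower the key.

Request:
servo_tool(rows=[[0,0,0,0.007,0.0135,0.08,0],[0,0,0,0.007,0.0135,0.15,0],[0,0,0,0.007,0.0135,0.165,0],[0,0,0,0.007,0.0135,0.165,0],[0,0,0,0.007,0.0135,0.165,0]])

```text
t: 10.22
ee_pos: [556.7, 131.1, 121.9]
orientation: [0.127, 3.139, 0.0]
ft_force: [0.0, -0.5, -0.1]
width: 11.0
grasp_force: 30.0
```

Request:
servo_tool(rows=[[0,0,0,0,0,0.015,0],[0,0,0,0,0,0.03,0],[0,0,0,0,0,0.045,0],[0,0,0,0,0,0.045,0]])

```text
t: 10.72
ee_pos: [556.2, 131.0, 112.4]
orientation: [-0.128, -3.138, 0.0]
ft_force: [-0.4, -0.2, -0.4]
width: 10.8
grasp_force: 30.0
```

Request:
servo_tool(rows=[[0,0,0,0,0,0.012,0],[0,0,0,0,0,0.025,0],[0,0,0,0,0,0.035,0],[0,0,0,0,0,0.035,0]])

```text
t: 11.22
ee_pos: [556.5, 131.0, 105.8]
orientation: [0.128, 3.139, -0.0]
ft_force: [-0.2, -0.4, 2.3]
width: 10.6
grasp_force: 30.0
```

Request:
servo_tool(rows=[[0,0,0,0,0.006,0.008,0],[0,0,0,0,-0.006,0.016,0],[0,0,0,0,0.006,0.024,0],[0,0,0,0,-0.006,0.032,0],[0,0,0,0,0.006,0.04,0],[0,0,0,0,-0.006,0.048,0],[0,0,0,0,0.006,0.056,0],[0,0,0,0,0,0.056,0]])

```text
t: 12.22
ee_pos: [556.9, 131.2, 94.7]
orientation: [0.128, 3.138, 0.0]
ft_force: [-0.3, -1.1, 3.2]
width: 11.3
grasp_force: 30.0
```

Past the first pin; the lower one is next.

Request:
servo_tool(rows=[[0,0,0,0,0.006,0.012,0],[0,0,0,0,-0.006,0.024,0],[0,0,0,0,0.006,0.036,0],[0,0,0,0,-0.006,0.048,0],[0,0,0,0,0.006,0.06,0],[0,0,0,0,-0.006,0.07,0],[0,0,0,0,0.006,0.08,0],[0,0,0,0,0,0.08,0]])

```text
t: 13.22
ee_pos: [555.6, 131.1, 77.7]
orientation: [-0.127, -3.137, 0.0]
ft_force: [0.1, 0.3, -1.5]
width: 10.6
grasp_force: 30.0
```

Request:
servo_tool(rows=[[0,0,0,0,0.004,0.01,0],[0,0,0,0,-0.004,0.02,0],[0,0,0,0,0.004,0.03,0],[0,0,0,0,-0.004,0.035,0],[0,0,0,0,0,0.035,0]])

```text
t: 13.85
ee_pos: [556.3, 130.9, 71.4]
orientation: [-0.128, -3.139, 0.0]
ft_force: [0.2, -1.1, -1.1]
width: 11.0
grasp_force: 30.0
```

Request:
servo_tool(rows=[[0,0,0,0,0,0.008,0],[0,0,0,0,0,0.015,0],[0,0,0,0,0,0.015,0],[0,0,0,0,0,0.015,0]])

```text
t: 14.35
ee_pos: [556.9, 131.1, 69.4]
orientation: [0.128, 3.138, 0.0]
ft_force: [-2.0, -1.9, 8.3]
width: 10.9
grasp_force: 30.0
```

Request:
servo_tool(rows=[[0,0,0.08,0,0,0,0],[0,0,0.16,0,0,0,0],[0,0,0.24,0,0,0,0],[0,0,0.32,0,0,0,0],[0,0,0.4,0,0,0,0],[0,0,0.4,0,0,0,0]])

```text
t: 15.1
ee_pos: [557.2, 131.2, 69.4]
orientation: [1.051, 2.959, 0.001]
ft_force: [-1.5, -1.5, 7.0]
width: 10.6
grasp_force: 30.0
```

Request:
servo_tool(rows=[[0,0,0.08,0,0,0,0],[0,0,0.16,0,0,0,0],[0,0,0.24,0,0,0,0],[0,0,0.32,0,0,0,0],[0,0,0.4,0,0,0,0],[0,0,0.48,0,0,0,0],[0,0,0.55,0,0,0,0],[0,0,0.55,0,0,0,0],[0,0,0.55,0,0,0,0]])

```text
t: 16.23
ee_pos: [557.7, 131.5, 69.4]
orientation: [2.147, 2.292, 0.004]
ft_force: [0.9, 0.7, 5.5]
width: 10.7
grasp_force: 30.0
```

Run:
```python
from h import *
p,d,ci=cam("top");p2,d2,cs=cam("side");o=ctrl.get_obs();print(o["moment"],o["ft_force"],o["qpos"]);go(557,130,69.4,85.2)
b=np.hstack([cv2.resize(p[190:250,170:250],(400,300),interpolation=cv2.INTER_CUBIC),cv2.resize(p2[150:225,200:300],(400,300),interpolation=cv2.INTER_CUBIC)])
cv2.imwrite("pics/t4.png",b[...,::-1])
```

```text
[ 0.00687199 -0.09004085  0.15363948] [0.86918957 0.92158544 5.90340151] [2.10717324e-01 5.63474850e-01 1.83446658e+00 2.03128050e-04
 7.40640979e-01 1.45200636e-01]
at [557.8 131.5  69.5] yaw 3.75 tilt [0.0029 0.0008] q [0.21 0.56 1.83 0.   0.74 0.15] -> turn -0.948 shift [-0.0073 -0.0043  0.0002]
```

View pics/t4.png

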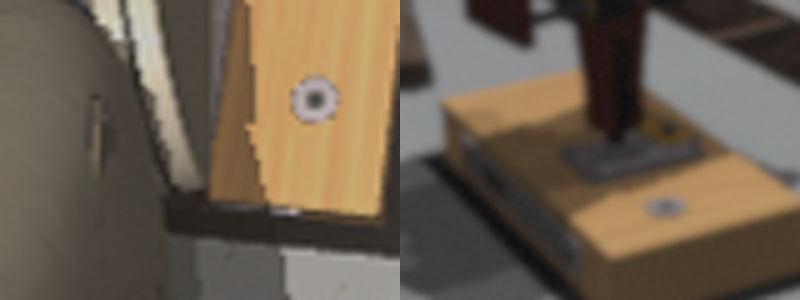

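The side view shows the plate and cover aside, and the bolt no longer stands proud of the edge. The key has turned 1.42 rad, with about 6 N down and 0.15 N m against the spring.

```bash
python3 -c "
from h import *
print(ctrl.close_job())"
```

```text
the job is handed in; nothing more can be done
None
```

I handed the job in with the round-headed key in to its collar and held turned about 1.42 rad clockwise. The latch bolt looked drawn in on the side view, the cover was aside, and the oblong-headed key was never touched; the call returned no verdict.

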